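# Load the drum into the table-top grater and clamp it

### The arm

A 6-joint arm with a two-finger parallel gripper is mounted at the origin on a cart in front of the work surface, level with it; the furniture and walls round the work are solid. World frame = base frame: x ahead of the robot, y to its left, z up, the work surface at z = 0. Lengths are in m, angles in rad, forces in N, time in s.
With the tool pointing down it reaches from about 0.35 to 0.775 m from the base axis. Payload 7.3 kg.
Tool frame: the origin (TCP) lies at the very end of the fingers, on their centre line; the grasp point (between the pads) lies 19 mm behind it; z points along the fingers, y is the line along which they close (so a half turn about z gives the same grasp; the last joint's range is limited). The gripper opens to 92 mm and grips with 3 to 60 N. Pads are 19 mm wide; open, the fingers measure 130 mm over their backs; the gripper's body (75 mm by 190 mm) begins 47 mm behind the grasp point.
Start: joints at [0.993, 0.342, 1.524, -0, 1.275, -0.146], TCP at [0.22, 0.477, 0.227] pointing down, gripper open.
Joint ranges: [-2.53, 2.53], [-0.77, 2.02], [0.04, 2.7], [-1, 4.14], [0.28, 2.66], [-3.11, 3.11]. Speed limits (rad/s): [2.57, 2.57, 3.14, 3.14, 3.14, 3.14].

### API

Orientations are given as [roll, pitch, yaw] about the fixed x, y, z axes, in that order (R = Rz(yaw) Ry(pitch) Rx(roll)).
In Python, from cell import telemetry, eyes, job gives the robot as it stands.
- The arm moves only by the tool apply_moves, never from a script. Its arguments are lists of equal length, an entry for each row: "delta_pos": the shift along the world's x, y, z each as a share of 0.4 m, from -1 to 1, a list of three; "dr": the turn, a rotation vector about the world's x, y, z each as a share of 0.5 rad, from -1 to 1, a list of three; "jaw": the opening, from 0 (shut) to 1 (fully open). A call has 1 to 8 rows; each row is the pose to reach, as a shift and turn from the pose commanded when the call began; what a row does not reach only later rows make up. A row lasts 1/12 s, in which the tool goes at most 41.7 mm and 7.16 degrees, less where a joint would pass 70% of its speed; a pose out of reach is approached as far as the arm can. A call with a number of a shift or a turn outside -1 to 1 is refused whole. A call with a gripper value outside its range is refused whole. The fingers move at their own pace and stop on an object; "force" is the grip in N (left out, the last holds). Time passes only in rows, so rows that repeat a pose let the fingers close. It gives the time, the measured TCP pose, the force, the opening and the grip force at its end, in the units of the state.
- telemetry.observe(): the state, without advancing time (a new reading comes with each control period).
- eyes.read_camera(name): name is "scene" or "top"; returns the picture (400x640x3 uint8, red, green, blue); there is no depth.
- eyes.camera_model(name): a dict with "vertical_fov" (degrees; the focal length in pixels is half the picture's height over the tangent of half this angle, whatever the lens; pixels are square), "cx", "cy" (the principal point, pixels), "rvec" (rotation vector, rad) and "tvec" (3), from world to camera coordinates, as OpenCV has them. Camera axes: x right, y down, z forward; pixel columns grow to the right and rows downward; lengths in m; the calibration is good to about 2 mm. A picture is of the moment at which its call begins. camera_model takes no time and is no camera call.
- job.hand_in(): hands the job in; it is judged then, once.
The state is a dict: "time": time; "qpos": joint angles; "qvel": joint speeds; "joint_efforts": joint torques, N m; "tool_pos": TCP position; "tool_rot": TCP orientation; "contact_force": force on the tool from outside, world axes, zero at the start; "torque": the same for the moment, N m; "opening": finger opening in m; "grip_force": force on a finger pad.
Only numpy, scipy, OpenCV 4.12 (cv2) and the standard library are available. Lean on these libraries where they do the work, as an engineer would, in place of code of your own. Each camera call takes 0.05 s, during which the arm holds its last target. There are 200 camera calls.

### The job

Slide the square-ended grating drum cartridge along the worktop, keeping it flat on the surface, so that it threads onto the grater's horizontal drive shaft, fully home against the collar at the housing. Then swing the steel keeper bar down until it is fully closed, with its bent end in front of the cartridge. Leave the jar, timer and tape roll alone.

Things in the scene. Friction and masses are not known exactly. Their poses are not given: they have to be found in the camera images.
- grater: Fixed electric grater: white motor housing 90 (x) x 120 (y) x 112 mm, fixed knob on its -y side. Origin: centre of underside, on the worktop. A level steel drive shaft, 22 mm thick, axis at y = 0, z = 48 mm, sticks out towards -x from a collar 52 mm wide (front face x = -51 mm) to a blunt cone (last 20 mm) ending at x = -185 mm.
- shaft_root (a point): Centre of the collar's front face, on the shaft axis; axes as grater. Home means the cartridge's leading end plate touches this face: cartridge origin at x = -106 mm, y = 0 in the grater's frame.
- shaft_tip (a point): Tip of the drive shaft's cone, on its axis.
- cartridge: Loose grating drum, 110 (x) x 96 (y) x 96 mm, 0.4 kg: steel drum between two grey square end plates 8 mm thick, with low grey side walls flush with them (z 4 to 38 mm). A square sleeve 30 mm wide runs right through along x, centre z = 48 mm. Both ends alike, either may lead. Origin: centre of underside. Too wide to grasp: push it.
- keeper (a joint): Keeper bar angle, rad: 0 = closed (bar level above the cartridge, bent end in front of the cartridge's outer end plate), 2.2 = thrown back over the housing; starts 1.5 to 1.8, about upright. Stiff hinge: stays where left, 2 N at its end moves it.
- keeper_hinge (a point): Keeper hinge centre, on the housing at x = -24, y = 0, z = 120 mm of the grater; hinge axis = grater y. Keeper: flat steel bar 24 mm wide, 8 thick, running 149 mm out from the hinge (towards grater -x when closed), then a leg 8 mm thick bent at a right angle, reaching 52 mm from the bar's middle plane (down when closed).
- keeper_end (a point): Outer end of the keeper bar, middle of its thickness, 149 mm from the hinge axis.
- small_jar: Bystander: low closed jar 63 mm wide, 67 mm high; origin under its centre.
- timer: Bystander: kitchen timer with a round red cap, 68 mm wide, 52 mm high; origin under its centre.
- tape_roll: Bystander: roll of tape lying flat, 96 mm across, 25 mm high; origin under its centre.
Not all that is in view belongs to the job. What is shaped like the cartridge but blue or yellow is not meant.

How it is judged:
On the way, in this order (a step that is already met when the one before it is completed fails the run):
1. the cartridge is threaded on the shaft, home to within 6 mm of the collar, the keeper still open by more than 1 rad (x of cartridge in the frame of shaft_root between -0.061 and -0.05 m and y of cartridge in the frame of shaft_root between -0.008 and 0.008 m and angle between the x axis of cartridge and the x axis of grater, either way round below 0.1 rad and value of joint keeper above 1 rad), for 0.2 s.
2. the keeper is swung down closed (under 0.07 rad) (value of joint keeper below 0.07 rad), for 0.2 s.
At the end, for the whole second after the job is handed in: The cartridge stands upright on the worktop, at rest, threaded on the drive shaft along the shaft's line (within 8 mm sideways and 0.1 rad), its leading end within 6 mm of the collar, and the keeper is closed to under 0.07 rad (x of cartridge in the frame of shaft_root between -0.061 and -0.05 m and y of cartridge in the frame of shaft_root between -0.008 and 0.008 m and angle between the x axis of cartridge and the x axis of grater, either way round below 0.1 rad and height (world z) of cartridge below 0.008 m and angle between cartridge's own z axis and vertical below 0.1 rad and linear speed of cartridge below 0.02 m/s and value of joint keeper below 0.07 rad); the robot touches nothing.
It fails at once if the cartridge is lifted more than 20 mm off the worktop or tipped more than 0.35 rad (height (world z) of cartridge above 0.02 m or angle between cartridge's own z axis and vertical above 0.35 rad).
It fails at once if the jar, the timer or the tape roll is moved more than 20 mm (distance of any of small_jar, timer, tape_roll from where it was at the start of the episode above 0.02 m).
It also fails if it takes over 61 s, if anything falls off the work surface, if the arm or the gripper's body presses on something with over 40 N, if the wrist force passes 120 N, or if a joint passes its speed limit or range.

## Working session

There is one attempt and no reset: what is moved stays moved. The work goes in short steps, Python scripts to look and compute and a tool call to move; the robot and the scene stay as the last step left them, time stands still between calls to the robot, and variables do not carry over. Pictures are saved under pics/ and viewed, at most 10 in all, crops included, and the job is handed in when it is done.

Besides the shell and the picture viewer there is one more tool, called after "Request:" as a command line: name --argument value ..., lists and objects as JSON in quotes. apply_moves: Moves the arm, as the interface text tells. Its arguments: {"type":"object","properties":{"delta_pos":{"type":"array"},"dr":{"type":"array"},"jaw":{"type":"array"},"force":{"type":"number"}},"required":["delta_pos","dr","jaw"]}

```bash
mkdir -p pics
cat > h.py <<'E'
import numpy as np, cv2
from cell import telemetry, eyes, job
def cam(n):
    m=eyes.camera_model(n); f=200/np.tan(np.radians(m["vertical_fov"])/2)
    K=np.array([[f,0,m["cx"]],[0,f,m["cy"]],[0,0,1.]]); R=cv2.Rodrigues(np.array(m["rvec"],float))[0]
    return K,R,np.array(m["tvec"],float).ravel(),m
def ray(n,u,v,z):
    K,R,t,_=cam(n); c=-R.T@t; d=R.T@np.linalg.solve(K,[u,v,1.]); return c+d*(z-c[2])/d[2]
def proj(n,p):
    K,R,t,_=cam(n); q=(R@np.atleast_2d(p).T).T+t; q=q@K.T; return q[:,:2]/q[:,2:]
E
python3 - <<'E'
from h import *
for n in("scene","top"):
    im=eyes.read_camera(n); cv2.imwrite(f"pics/{n}0.png",im[:,:,::-1]); K,R,t,m=cam(n); print(m, -R.T@t)
print(telemetry.observe())
E
```

```text
{'vertical_fov': 47.32308175557779, 'cx': 317.69843275781363, 'cy': 201.45197809568418, 'rvec': array([ 2.19469789, -1.64336927,  0.39984328]), 'tvec': array([-0.25462887,  0.45615998,  1.42383396])} [-0.15894483 -0.30253223  1.47764398]
{'vertical_fov': 56.97077479515419, 'cx': 321.96996517579396, 'cy': 200.41734128638888, 'rvec': array([ 2.1473951 , -2.14229704,  0.11877274]), 'tvec': array([-0.09644531,  0.52663508,  1.25091734])} [ 0.36007287 -0.12058596  1.3066166 ]
{'time': 0.1, 'qpos': array([ 9.92999992e-01,  3.42608949e-01,  1.52492561e+00, -2.51109249e-05,
        1.27541557e+00, -1.46022741e-01]), 'qvel': array([-0.00015653, -0.00068413, -0.00372054,  0.00011499,  0.00074869,
        0.00063709]), 'joint_efforts': array([ 2.66957788e-03, -4.32002664e+01, -2.44694728e+01,  7.21178809e-02,
        5.26302529e-02, -7.63397793e-05]), 'tool_pos': array([0.21949574, 0.47650462, 0.22613592]), 'tool_rot': array([-3.14024614e+00, -1.73759809e-04,  2.70982627e+00]), 'contact_force': array([-0.03000966, -0.17613551,  0.73651002]), 'torque': array([0.0109186 , 0.02266132, 0.02618965]), 'grip_force': 0.0, 'opening': 0.09189098772546694}
```

View pics/scene0.png

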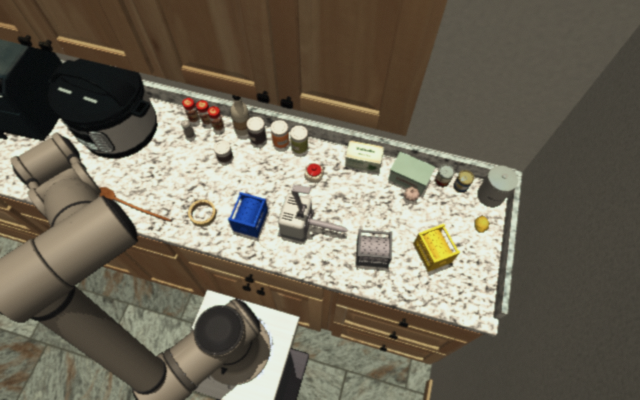

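View pics/top0.png

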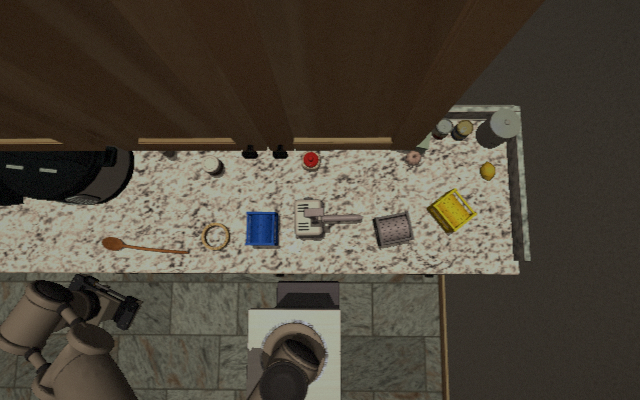

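The scene view shows the grater at about (295,215) with its shaft running right to (345,233), and the cartridge at (374,250). In the top view the shaft tip is at about (360,218) and the cartridge at (393,230). I'll enlarge both.

Run:
```python
from h import *
a=cv2.imread("pics/scene0.png")[170:280,270:410]; b=cv2.imread("pics/top0.png")[180:260,285:425]
a=cv2.resize(a,None,fx=5,fy=5,interpolation=cv2.INTER_CUBIC)[:, :]; b=cv2.resize(b,None,fx=5,fy=5,interpolation=cv2.INTER_CUBIC)
cv2.imwrite("pics/a.png",a); cv2.imwrite("pics/b.png",b)
for p in [(290,370),(310,218),(393,230),(215,235)]: print(ray("top",*p,0))
```

```text
[-0.04663587  0.01138389  0.        ]
[ 0.46813459 -0.05218297  0.        ]
[ 0.42632751 -0.34538095  0.        ]
[0.40691662 0.28511207 0.        ]
```

View pics/a.png

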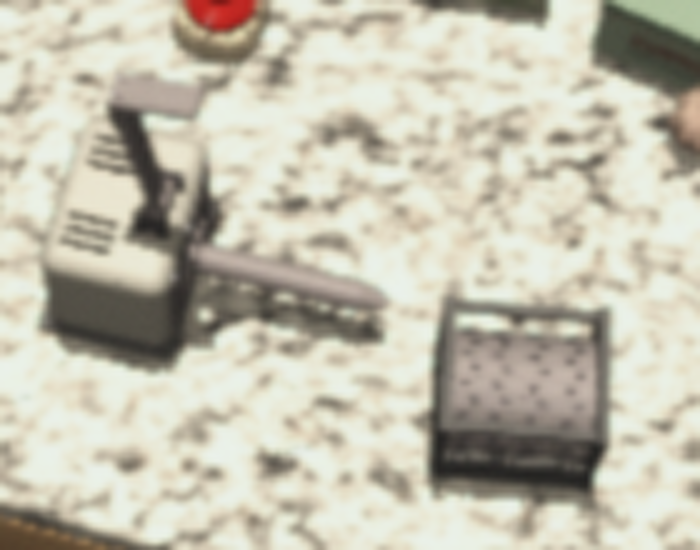

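View pics/b.png

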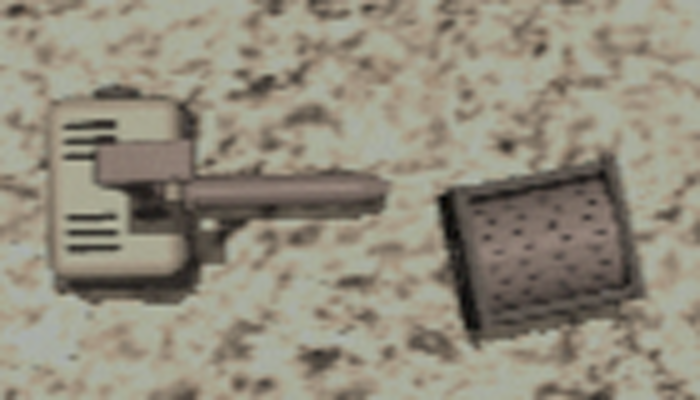

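The crops show the keeper upright above the housing. Crop B has the shaft axis at (200,193) to (387,190) and the cartridge rotated slightly, with its right corners at (608,155) and (642,293). Crop A has the cartridge's top corners at (447,297), (607,310), (603,435) and (437,432).

Run:
```python
from h import *
A=lambda u,v,z:ray("scene",270+(u+.5)/5-.5,170+(v+.5)/5-.5,z)[:2].round(4)
B=lambda u,v,z:ray("top",285+(u+.5)/5-.5,180+(v+.5)/5-.5,z)[:2].round(4)
print("shaft top",B(200,193,.048),B(387,190,.048)," scene",A(215,262,.048),A(387,300,.048))
c=np.array([A(*p,.096) for p in[(447,297),(607,310),(603,435),(437,432)]]);print("cart scene",c,c.mean(0))
c=np.array([B(*p,.096) for p in[(447,190),(610,155),(643,293),(480,335)]]);print("cart top",c,c.mean(0))
d=np.array([B(*p,0) for p in[(443,195),(470,342)]]);print("base left edge",d)
c=np.array([B(*p,.112) for p in[(52,100),(182,100),(185,270),(55,275)]]);print("housing top",c,c.mean(0))
print("knob",B(118,90,.05),"keeper end top", B(145,162,.27), A(155,90,.27))
im=cv2.imread("pics/top0.png");hsv=cv2.cvtColor(im,cv2.COLOR_BGR2HSV)
print("timer",ray("top",311,160,.05),"jar",ray("top",214,166,.067),"yellow",ray("top",452,211,.05))
```

```text
shaft top [ 0.4636 -0.1047] [ 0.4659 -0.2325]  scene [ 0.4587 -0.1129] [ 0.4647 -0.2334]
cart scene [[ 0.457  -0.2731]
 [ 0.4777 -0.3763]
 [ 0.3918 -0.3921]
 [ 0.3638 -0.2896]] [ 0.422575 -0.332775]
cart top [[ 0.4619 -0.2676]
 [ 0.4852 -0.3748]
 [ 0.395  -0.3938]
 [ 0.3675 -0.2876]] [ 0.4274  -0.33095]
base left edge [[ 0.4665 -0.2763]
 [ 0.3632 -0.2937]]
housing top [[ 0.5192 -0.0084]
 [ 0.5193 -0.0936]
 [ 0.4084 -0.096 ]
 [ 0.405  -0.0119]] [ 0.462975 -0.052475]
knob [ 0.5344 -0.048 ] keeper end top [ 0.4628 -0.0764] [ 0.4615 -0.0753]
timer [ 0.6669658  -0.05669744  0.05      ] jar [0.64197432 0.27765854 0.067     ] yellow [ 0.48885704 -0.53820662  0.05      ]
```

Request:
apply_moves --delta_pos '[[0.35, -0.5, 0.25], [0.35, -0.5, 0.25], [0.35, -0.5, 0.25], [0.35, -0.5, 0.25], [0.35, -0.5, 0.25], [0.35, -0.5, 0.25], [0.35, -0.5, 0.25], [0.35, -0.5, 0.25]]' --dr '[[0, 0, 0.86], [0, 0, 0.86], [0, 0, 0.86], [0, 0, 0.86], [0, 0, 0.86], [0, 0, 0.86], [0, 0, 0.86], [0, 0, 0.86]]' --jaw '[0.65, 0.65, 0.65, 0.65, 0.65, 0.65, 0.65, 0.65]'

```text
time: 0.77
tool_pos: [0.3624, 0.2741, 0.3285]
tool_rot: [3.141, 0.004, 3.135]
contact_force: [0.4, 0.3, 0.2]
opening: 0.0599
grip_force: 0.0
```

Request:
apply_moves --delta_pos '[[0, -0.8, 0], [0, -0.8, 0], [0, -0.8, 0], [0, -0.8, 0], [0, -0.8, 0], [0, -0.8, 0], [0, -0.8, 0], [0, -0.8, 0]]' --dr '[[0, 0, 0], [0, 0, 0], [0, 0, 0], [0, 0, 0], [0, 0, 0], [0, 0, 0], [0, 0, 0], [0, 0, 0]]' --jaw '[0.65, 0.65, 0.65, 0.65, 0.65, 0.65, 0.65, 0.65]'

```text
time: 1.43
tool_pos: [0.359, -0.0454, 0.3263]
tool_rot: [-3.141, -0.001, 3.139]
contact_force: [0.8, 0.2, 0.1]
opening: 0.0598
grip_force: 0.0
```

Request:
apply_moves --delta_pos '[[-0.11, -0.73, -0.25], [-0.11, -0.73, -0.25], [-0.11, -0.73, -0.25], [-0.11, -0.73, -0.25], [-0.11, -0.73, -0.25], [-0.11, -0.73, -0.25], [-0.11, -0.73, -0.25], [-0.11, -0.73, -0.25]]' --dr '[[0, 0, 0], [0, 0, 0], [0, -0.9, 0], [0, -0.9, 0], [0, -0.9, 0], [0, -0.9, 0], [0, -0.9, 0], [0, -0.9, 0]]' --jaw '[0.65, 0.65, 0.65, 0.65, 0.65, 0.65, 0.65, 0.65]'

```text
time: 2.1
tool_pos: [0.3169, -0.3178, 0.2312]
tool_rot: [3.14, 0.453, 3.137]
contact_force: [0.6, 0.7, 1.0]
opening: 0.0598
grip_force: 0.0
```

Run:
```python
from h import *
s=telemetry.observe();print(s["tool_pos"],s["tool_rot"],s["qpos"].round(2))
```

```text
[ 0.31694608 -0.31777191  0.23115281] [3.139777   0.45301751 3.13673112] [-1.27  0.07  1.96  0.51  1.03 -3.09]
```

Request:
apply_moves --delta_pos '[[0, 0, 0.05], [0, 0, 0.05], [0, 0, 0.05], [0, 0, 0.05], [0, 0, 0.05]]' --dr '[[0, 0.9, 0], [0, 0.9, 0], [0, 0.9, 0], [0, 0.9, 0], [0, 0.9, 0]]' --jaw '[0.65, 0.65, 0.65, 0.65, 0.65]'

```text
time: 2.52
tool_pos: [0.3208, -0.3173, 0.2518]
tool_rot: [3.141, -0.003, -3.14]
contact_force: [-0.4, -0.1, -0.2]
opening: 0.0596
grip_force: 0.0
```

Request:
apply_moves --delta_pos '[[0, 0, 0], [0, 0, 0], [0, 0, 0], [0, 0, 0], [0, 0, 0]]' --dr '[[0, 0, -1], [0, 0, -1], [0, 0, -1], [0, 0, -1], [0, 0, -1]]' --jaw '[0.65, 0.65, 0.65, 0.65, 0.65]'

```text
time: 2.93
tool_pos: [0.3185, -0.3168, 0.2517]
tool_rot: [3.139, 0.0, 2.636]
contact_force: [-0.4, -0.2, -0.4]
opening: 0.0599
grip_force: 0.0
```

Request:
apply_moves --delta_pos '[[0, 0, 0], [0, 0, 0], [0, 0, 0], [0, 0, 0], [0, 0, 0]]' --dr '[[0, 0, -1], [0, 0, -1], [0, 0, -1], [0, 0, -1], [0, 0, -1]]' --jaw '[0.65, 0.65, 0.65, 0.65, 0.65]'

```text
time: 3.35
tool_pos: [0.3185, -0.3171, 0.2519]
tool_rot: [3.14, -0.0, 2.139]
contact_force: [-0.2, 0.8, -0.4]
opening: 0.0595
grip_force: 0.0
```

Request:
apply_moves --delta_pos '[[0, 0, 0], [0, 0, 0], [0, 0, 0], [0, 0, 0], [0, 0, 0]]' --dr '[[0, 0, -1], [0, 0, -1], [0, 0, -1], [0, 0, -1], [0, 0, -1]]' --jaw '[0.65, 0.65, 0.65, 0.65, 0.65]'

```text
time: 3.77
tool_pos: [0.3185, -0.3173, 0.2521]
tool_rot: [3.141, -0.001, 1.642]
contact_force: [-0.5, 0.7, 0.8]
opening: 0.0596
grip_force: 0.0
```

Request:
apply_moves --delta_pos '[[0, 0, 0], [0, 0, 0], [0, 0, 0], [0, 0, 0], [0, 0, 0]]' --dr '[[0, 0, -1], [0, 0, -1], [0, 0, -1], [0, 0, -1], [0, 0, -1]]' --jaw '[0.65, 0.65, 0.65, 0.65, 0.65]'

```text
time: 4.18
tool_pos: [0.3186, -0.3174, 0.2522]
tool_rot: [3.141, -0.001, 1.144]
contact_force: [0.4, -0.3, -0.2]
opening: 0.0599
grip_force: 0.0
```

Request:
apply_moves --delta_pos '[[0, 0, 0], [0, 0, 0], [0, 0, 0], [0, 0, 0], [0, 0, 0]]' --dr '[[0, 0, -1], [0, 0, -1], [0, 0, -1], [0, 0, -1], [0, 0, -1]]' --jaw '[0.65, 0.65, 0.65, 0.65, 0.65]'

```text
time: 4.6
tool_pos: [0.3186, -0.3175, 0.2522]
tool_rot: [3.142, -0.0, 0.645]
contact_force: [-0.3, 0.5, 0.3]
opening: 0.0598
grip_force: 0.0
```

Request:
apply_moves --delta_pos '[[0, 0, 0], [0, 0, 0], [0, 0, 0], [0, 0, 0], [0, 0, 0]]' --dr '[[0, 0, -1], [0, 0, -1], [0, 0, -1], [0, 0, -1], [0, 0, -1]]' --jaw '[0.65, 0.65, 0.65, 0.65, 0.65]'

```text
time: 5.02
tool_pos: [0.3186, -0.3176, 0.2523]
tool_rot: [-3.142, -0.0, 0.146]
contact_force: [-0.0, 0.1, -0.0]
opening: 0.0596
grip_force: 0.0
```

Run:
```python
from h import *
s=telemetry.observe();print(s["tool_pos"],s["tool_rot"],s["qpos"].round(2),s["time"])
```

```text
[ 0.31859875 -0.31758108  0.2522728 ] [-3.14154887e+00 -2.46284487e-04  1.45503674e-01] [-0.95  0.18  1.67  0.    1.29  0.47] 5.0167
```

Request:
apply_moves --delta_pos '[[-0.02, -0.045, 0], [-0.02, -0.045, 0], [-0.02, -0.045, 0]]' --dr '[[0, 0, -0.29], [0, 0, -0.29], [0, 0, -0.29]]' --jaw '[0.65, 0.65, 0.65]'

```text
time: 5.27
tool_pos: [0.3104, -0.3358, 0.2522]
tool_rot: [-3.141, -0.0, 0.002]
contact_force: [-0.3, 0.4, 0.2]
opening: 0.0598
grip_force: 0.0
```

Request:
apply_moves --delta_pos '[[0, 0, -0.1], [0, 0, -0.2], [0, 0, -0.3], [0, 0, -0.4], [0, 0, -0.5], [0, 0, -0.57], [0, 0, -0.57]]' --dr '[[0, -0.9, 0], [0, -0.9, 0], [0, -0.9, 0], [0, -0.9, 0], [0, -0.9, 0], [0, -0.9, 0], [0, -0.9, 0]]' --jaw '[0.65, 0.65, 0.65, 0.65, 0.65, 0.65, 0.65]'

```text
time: 5.85
tool_pos: [0.3091, -0.334, 0.0215]
tool_rot: [-3.14, -0.448, 0.0]
contact_force: [0.5, 0.6, 0.9]
opening: 0.0595
grip_force: 0.0
```

Run:
```python
from h import *
s=telemetry.observe();print(s["tool_pos"],s["tool_rot"],s["qpos"].round(2),s["time"])
```

```text
[ 0.30912925 -0.33396538  0.02149307] [-3.13998992e+00 -4.47635490e-01  3.50518285e-04] [-1.3   0.49  2.18  0.95  0.54 -0.58] 5.85
```

Request:
apply_moves --delta_pos '[[0.05, 0, 0], [0.09, 0, 0], [0.115, 0, 0], [0.135, 0, 0], [0.155, 0, 0], [0.175, 0, 0], [0.195, 0, 0], [0.215, 0, 0]]' --dr '[[0, 0, 0], [0, 0, 0], [0, 0, 0], [0, 0, 0], [0, 0, 0], [0, 0, 0], [0, 0, 0], [0, 0, 0]]' --jaw '[0.65, 0.65, 0.65, 0.65, 0.65, 0.65, 0.65, 0.65]'

```text
time: 6.52
tool_pos: [0.3972, -0.3355, 0.0244]
tool_rot: [-3.14, -0.45, -0.004]
contact_force: [-2.1, 0.8, -0.5]
opening: 0.0598
grip_force: 0.6
```

Run:
```python
from h import *
a=eyes.read_camera("scene")[:,:,::-1];b=eyes.read_camera("top")[:,:,::-1]
cv2.imwrite("pics/scene1.png",a);cv2.imwrite("pics/top1.png",b)
a=cv2.resize(a[200:290,310:430],None,fx=5,fy=5,interpolation=cv2.INTER_CUBIC); b=cv2.resize(b[180:260,310:430],None,fx=5,fy=5,interpolation=cv2.INTER_CUBIC)
a=a[:300]
cv2.imwrite("pics/c.png",np.hstack([cv2.resize(x,(400,int(x.shape[0]*400/600))) for x in (np.pad(a,((0,100),(0,0),(0,0))),b)]) if 0 else cv2.vconcat([a[:300],b[:300]]))
```

```text
(no output)
```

View pics/c.png

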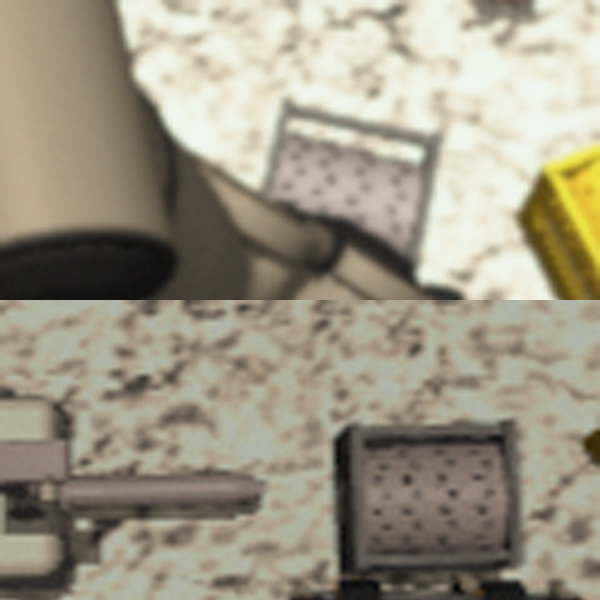

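The top crop shows the cartridge square to the shaft. Its far edge runs from (345,430) to (515,421), its near edge is at row ~566, and the shaft axis is at row 491.

Run:
```python
from h import *
B=lambda u,v,z:ray("top",310+(u+.5)/5-.5,180+(v-300+.5)/5-.5,z)[:2].round(4)
A=lambda u,v,z:ray("scene",310+(u+.5)/5-.5,200+(v+.5)/5-.5,z)[:2].round(4)
print("shaft",B(80,493,.048),B(255,490,.048))
print([B(*p,.096) for p in[(345,430),(512,421),(520,562),(352,572)]])
print(A(287,102,.096),A(438,135,.096))
b=cv2.cvtColor(cv2.imread("pics/top1.png"),cv2.COLOR_BGR2GRAY)
# column profiles across shaft for axis
for c in (330,340,350,356): print(c,b[208:230,c])
```

```text
shaft [ 0.4636 -0.1081] [ 0.4659 -0.2277]
[array([ 0.5016, -0.2833]), array([ 0.5078, -0.3931]), array([ 0.4151, -0.3957]), array([ 0.4083, -0.2863])]
[ 0.4962 -0.2908] [ 0.5011 -0.3922]
330 [ 86 108 128 146 170 170 128  82 112 130 137 111  92  70  79  73  49  63
  56  89 135 146]
340 [118 120 165 175 176 167 155  96 118 136 130 104  83  61  77  91 171 164
 142 129 131 133]
350 [177 175 169 174 174 151  82 100 123 139 122 103  83  86  89  93 166 160
 170 173 173 167]
356 [176 171 173 168 171 172 120 104 123 140 120  98  72  74  84  95 167 154
 140 143 157 179]
```

Request:
apply_moves --delta_pos '[[0.01, 0, 0], [0.018, 0, 0], [0.024, 0, 0], [0.024, 0, 0]]' --dr '[[0, 0, 0], [0, 0, 0], [0, 0, 0], [0, 0, 0]]' --jaw '[0.65, 0.65, 0.65, 0.65]'

```text
time: 6.95
tool_pos: [0.4064, -0.3358, 0.0244]
tool_rot: [-3.139, -0.45, -0.006]
contact_force: [-1.0, 0.1, -0.8]
opening: 0.0597
grip_force: 0.4
```

Run:
```python
from h import *
b=eyes.read_camera("top")[:,:,::-1];cv2.imwrite("pics/top2.png",b)
b=cv2.resize(b[185:245,315:430],None,fx=6,fy=6,interpolation=cv2.INTER_CUBIC);cv2.imwrite("pics/d.png",b)
```

```text
(no output)
```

View pics/d.png

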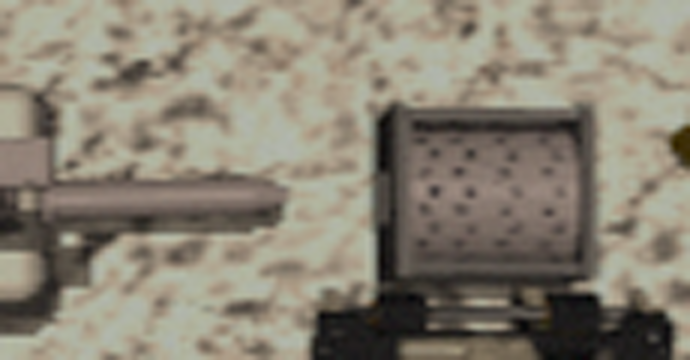

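Run:
```python
from h import *
B=lambda u,v,z:ray("top",315+(u+.5)/6-.5,185+(v+.5)/6-.5,z)[:2].round(4)
print("shaft",B(80,201,.048),B(265,196,.048),"sleeve",B(383,197,.048))
q=np.array([B(*p,.096) for p in[(397,107),(594,105),(595,278),(398,279)]]);print(q,q.mean(0))
b=cv2.cvtColor(cv2.imread("pics/top2.png"),cv2.COLOR_BGR2GRAY)
for c in (384,388,398,408,411):print(c,b[198:236,c])
print(b[212:226,376:384])
```

```text
shaft [ 0.464  -0.1161] [ 0.4671 -0.2214] sleeve [ 0.4666 -0.2884]
[[ 0.5122 -0.2905]
 [ 0.5135 -0.3984]
 [ 0.4187 -0.3962]
 [ 0.4178 -0.2894]] [ 0.46555  -0.343625]
384 [176 178 155 133 162  90  93  39  45  83  70 104 114 116 118 116 113 135
 136 134 121 110 114 113 111 108  96  76  82  78  80  85  72  45  56  55
  18  25]
388 [180 178 174 162 142  89  92  53  44  89 100 106  94 108 118 125 123 129
 103 114 126 123 123 113  98  98 101  95  87  71  79  89  69  46  38  53
  64  87]
398 [148 153 161 175 172  87  91  50  43  81  69 105 116 117 117  94 109 121
 138 137 124 117 101 112 111 110 102  65  82  73  70  86  71  44  58  89
  94 154]
408 [169 169 170 175 172 104  90  35  45  85 104 102 103  94 122 128 124 129
 111 105 131 125 127 115  92  77 102  94  93  75  62  89  69  37  50  63
  20  27]
411 [144 165 155 146 106  89  74  44  48  47  42  62  67  79  92  95  94 100
 105 102 101  95  95  90  82  80  60  56  47  33  43  76  67  48 137 108
  21  19]
[[157 101  18  23  47  78  95 108]
 [158  98  42  40  45  80  95 110]
 [140  81  72  68  47  81  92 108]
 [135  96  72  70  48  79  94 117]
 [157  98  71  68  46  80  93 121]
 [159  97  70  70  48  82  93 117]
 [161 100  69  68  46  78  94 109]
 [158  99  71  70  45  78  94 109]
 [150  92  71  70  31  73  91 110]
 [143  94  71  66  39  76  94 103]
 [147  97  46  43  36  75  94 103]
 [160 102  28  25  37  75  94 103]
 [178 126  26  28  35  75  94  95]
 [177 127  25  28  38  76  95  93]]
```

Request:
apply_moves --delta_pos '[[-0.05, 0, 0], [-0.08, -0.05, 0.05], [-0.08, -0.22, 0.45], [-0.08, -0.22, 0.45], [-0.08, -0.22, 0.45], [-0.08, -0.22, 0.45], [-0.08, -0.22, 0.45], [-0.08, -0.22, 0.45]]' --dr '[[0, 0, 0], [0, 0, 0], [0, 0.9, 0], [0, 0.9, 0], [0, 0.9, 0], [0, 0.9, 0], [0, 0.9, 0], [0, 0.9, 0]]' --jaw '[0.33, 0.33, 0.33, 0.33, 0.33, 0.33, 0.33, 0.33]'

```text
time: 7.67
tool_pos: [0.3761, -0.4256, 0.209]
tool_rot: [3.134, 0.003, -0.006]
contact_force: [-0.3, -0.0, -0.6]
opening: 0.0306
grip_force: 0.0
```

Request:
apply_moves --delta_pos '[[0.2, 0, 0], [0.2, 0, 0], [0.2, 0, 0], [0.2, 0, 0], [0.2, 0, 0]]' --dr '[[0, 0, 1], [0, 0, 1], [0, 0, 1], [0, 0, 1], [0, 0, 1]]' --jaw '[0.33, 0.33, 0.33, 0.33, 0.33]'

```text
time: 8.08
tool_pos: [0.4547, -0.4232, 0.2037]
tool_rot: [-3.141, -0.0, 0.5]
contact_force: [-0.4, 0.0, 0.2]
opening: 0.0303
grip_force: 0.0
```

Request:
apply_moves --delta_pos '[[0, 0, 0], [0, 0, 0], [0, 0, 0], [0, 0, 0], [0, 0, 0]]' --dr '[[0, 0, 1], [0, 0, 1], [0, 0, 1], [0, 0, 1], [0, 0, 1]]' --jaw '[0.33, 0.33, 0.33, 0.33, 0.33]'

```text
time: 8.5
tool_pos: [0.4538, -0.4238, 0.2044]
tool_rot: [-3.142, -0.0, 0.995]
contact_force: [-1.2, -0.1, 0.8]
opening: 0.0304
grip_force: 0.0
```

Request:
apply_moves --delta_pos '[[0, 0, 0], [0, 0, 0], [0, 0, 0], [0, 0, 0], [0, 0, 0]]' --dr '[[0, 0, 1], [0, 0, 1], [0, 0, 1], [0, 0, 1], [0, 0, 1]]' --jaw '[0.33, 0.33, 0.33, 0.33, 0.33]'

```text
time: 8.92
tool_pos: [0.4539, -0.4238, 0.2044]
tool_rot: [3.141, -0.0, 1.492]
contact_force: [0.2, -0.0, 0.1]
opening: 0.03
grip_force: 0.0
```

Run:
```python
from h import *
s=telemetry.observe();print(s["tool_pos"],s["tool_rot"],s["qpos"].round(2),s["time"],s["opening"])
b=eyes.read_camera("top");m=cv2.inRange(cv2.cvtColor(b,cv2.COLOR_RGB2HSV),(20,120,60),(35,255,255));m[:,:400]=0
c=max(cv2.findContours(m,0,1)[0],key=cv2.contourArea)[:,0]
print([ray("top",*p,.096).round(3) for p in (c[c[:,0].argmin()],c[c[:,1].argmax()])])
```

```text
[ 0.45391112 -0.42378157  0.20443292] [ 3.14138105e+00 -7.72027558e-05  1.49233488e+00] [-0.87  0.54  1.27  0.    1.33 -0.8 ] 8.9167 0.029965480872927018
[array([ 0.628, -0.621,  0.096]), array([ 0.587, -0.646,  0.096])]
```

Request:
apply_moves --delta_pos '[[0.029, 0.007, 0], [0.029, 0.007, -0.1], [0.029, 0.007, -0.2], [0.029, 0.007, -0.3], [0.029, 0.007, -0.36], [0.029, 0.007, -0.405], [0.029, 0.007, -0.405]]' --dr '[[0, 0, 0.17], [0, 0, 0.17], [0, 0, 0.17], [0, 0, 0.17], [0, 0, 0.17], [0, 0, 0.17], [0, 0, 0.17]]' --jaw '[0.33, 0.33, 0.33, 0.33, 0.33, 0.33, 0.33]'

```text
time: 9.55
tool_pos: [0.4638, -0.4188, 0.0379]
tool_rot: [-3.136, -0.006, 1.572]
contact_force: [-0.5, 0.7, 0.2]
opening: 0.0302
grip_force: 0.0
```

Request:
apply_moves --delta_pos '[[0, 0.02, 0], [0, 0.04, 0], [0, 0.06, 0], [0, 0.08, 0], [0, 0.1, 0], [0, 0.12, 0], [0, 0.14, 0], [0, 0.16, 0]]' --dr '[[0, 0, 0], [0, 0, 0], [0, 0, 0], [0, 0, 0], [0, 0, 0], [0, 0, 0], [0, 0, 0], [0, 0, 0]]' --jaw '[0.33, 0.33, 0.33, 0.33, 0.33, 0.33, 0.33, 0.33]'

```text
time: 10.22
tool_pos: [0.4663, -0.3567, 0.0432]
tool_rot: [3.14, 0.002, 1.58]
contact_force: [0.4, -3.6, 2.2]
opening: 0.0304
grip_force: 1.8
```

Run:
```python
from h import *
b=eyes.read_camera("top")[:,:,::-1];cv2.imwrite("pics/top3.png",b)
b=cv2.resize(b[180:260,290:440],None,fx=5,fy=5,interpolation=cv2.INTER_CUBIC);cv2.imwrite("pics/e.png",b)
```

```text
(no output)
```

View pics/e.png

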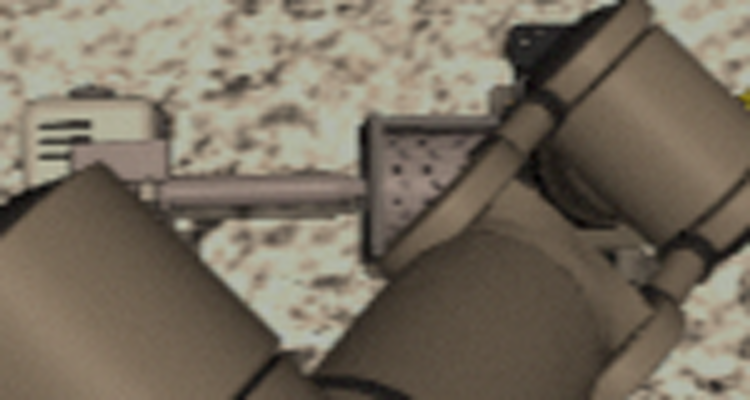

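The shaft tip (crop column ~385) is now inside the leading plate (column ~365) and the force is low, so I'll keep pushing.

Request:
apply_moves --delta_pos '[[0, 0.02, 0], [0, 0.04, 0], [0, 0.06, 0], [0, 0.08, 0], [0, 0.1, 0], [0, 0.12, 0], [0, 0.14, 0], [0, 0.16, 0]]' --dr '[[0, 0, 0], [0, 0, 0], [0, 0, 0], [0, 0, 0], [0, 0, 0], [0, 0, 0], [0, 0, 0], [0, 0, 0]]' --jaw '[0.33, 0.33, 0.33, 0.33, 0.33, 0.33, 0.33, 0.33]'

```text
time: 10.93
tool_pos: [0.4658, -0.292, 0.0423]
tool_rot: [3.142, -0.0, 1.58]
contact_force: [-0.7, -3.8, 2.6]
opening: 0.0303
grip_force: 1.8
```

Request:
apply_moves --delta_pos '[[0, 0.02, 0], [0, 0.04, 0], [0, 0.06, 0], [0, 0.08, 0], [0, 0.1, 0], [0, 0.12, 0], [0, 0.13, 0], [0, 0.14, 0]]' --dr '[[0, 0, 0], [0, 0, 0], [0, 0, 0], [0, 0, 0], [0, 0, 0], [0, 0, 0], [0, 0, 0], [0, 0, 0]]' --jaw '[0.33, 0.33, 0.33, 0.33, 0.33, 0.33, 0.33, 0.33]'

```text
time: 11.6
tool_pos: [0.4657, -0.2361, 0.0423]
tool_rot: [-3.141, -0.0, 1.58]
contact_force: [0.4, -4.1, 1.1]
opening: 0.0301
grip_force: 1.4
```

Now I'll go slowly until it meets the collar.

Request:
apply_moves --delta_pos '[[0, 0.008, 0], [0, 0.016, 0], [0, 0.022, 0], [0, 0.028, 0], [0, 0.034, 0], [0, 0.038, 0], [0, 0.038, 0]]' --dr '[[0, 0, 0], [0, 0, 0], [0, 0, 0], [0, 0, 0], [0, 0, 0], [0, 0, 0], [0, 0, 0]]' --jaw '[0.33, 0.33, 0.33, 0.33, 0.33, 0.33, 0.33]'

```text
time: 12.18
tool_pos: [0.4663, -0.2227, 0.0426]
tool_rot: [3.14, 0.002, 1.581]
contact_force: [-0.7, -7.1, -0.2]
opening: 0.0306
grip_force: 3.6
```

Request:
apply_moves --delta_pos '[[0, 0.006, 0], [0, 0.009, 0], [0, 0.009, 0]]' --dr '[[0, 0, 0], [0, 0, 0], [0, 0, 0]]' --jaw '[0.33, 0.33, 0.33]'

```text
time: 12.43
tool_pos: [0.4671, -0.2227, 0.0434]
tool_rot: [3.138, 0.008, 1.582]
contact_force: [-2.4, -21.1, 0.5]
opening: 0.03
grip_force: 10.4
```

Request:
apply_moves --delta_pos '[[0, -0.05, 0], [0, -0.1, 0], [0, -0.1, 0.1], [0, -0.1, 0.75], [0, -0.1, 0.75], [0, -0.1, 0.75], [0, -0.1, 0.75], [0, -0.1, 0.75]]' --dr '[[0, 0, 0], [0, 0, 0], [0, 0, 0], [0, 0, 0], [0, 0, 0], [0, 0, 0], [0, 0, 0], [0, 0, 0]]' --jaw '[0, 0, 0, 0, 0, 0, 0, 0]'

```text
time: 13.1
tool_pos: [0.4652, -0.257, 0.2924]
tool_rot: [-3.141, -0.002, 1.58]
contact_force: [2.0, -1.5, -1.0]
opening: 0.0006
grip_force: 0.0
```

Request:
apply_moves --delta_pos '[[0, 0, 0.2], [0, 0, 0.2], [0, 0, 0.2], [0, 0, 0.2]]' --dr '[[0, 0, 0], [0, 0, 0], [0, 0, 0], [0, 0, 0]]' --jaw '[0, 0, 0, 0]'

```text
time: 13.43
tool_pos: [0.4662, -0.2578, 0.3725]
tool_rot: [3.138, 0.002, 1.58]
contact_force: [0.7, -0.4, -1.6]
opening: 0.0001
grip_force: 0.0
```

Request:
apply_moves --delta_pos '[[0, 0.79, 0], [0, 0.79, 0], [0, 0.79, 0], [0, 0.79, 0], [0, 0.79, 0], [0, 0.79, 0], [0, 0.79, 0], [0, 0.79, 0]]' --dr '[[0, 0, 0], [0, 0, 0], [0, 0, 0], [0, 0, 0], [0, 0, 0], [0, 0, 0], [0, 0, 0], [0, 0, 0]]' --jaw '[0, 0, 0, 0, 0, 0, 0, 0]'

```text
time: 14.1
tool_pos: [0.4642, 0.0618, 0.3687]
tool_rot: [-3.137, -0.002, 1.582]
contact_force: [0.5, -1.4, -0.4]
opening: 0.0002
grip_force: 0.0
```

Run:
```python
from h import *
a=eyes.read_camera("scene")[:,:,::-1];b=eyes.read_camera("top")[:,:,::-1]
cv2.imwrite("pics/scene4.png",a);cv2.imwrite("pics/top4.png",b)
r=lambda x:cv2.resize(x,None,fx=4,fy=4,interpolation=cv2.INTER_CUBIC)
cv2.imwrite("pics/f.png",cv2.vconcat([r(a[165:245,265:415]),r(b[185:245,265:415])]))
```

```text
(no output)
```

View pics/f.png

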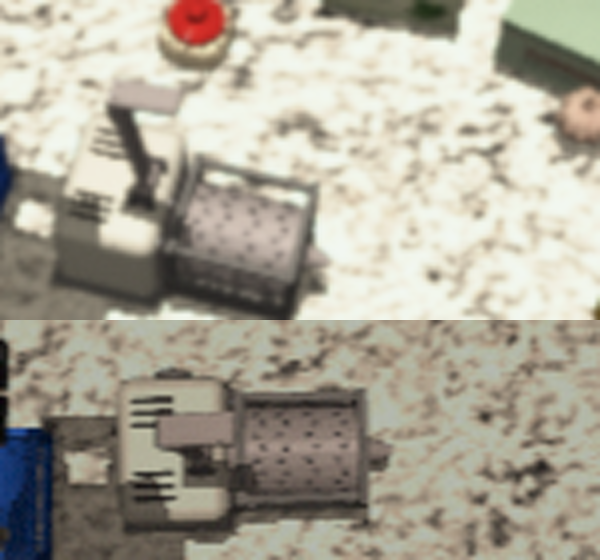

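The cartridge looks home: the shaft tip protrudes about 20 mm beyond the outer plate, and the keeper is still upright. The finger now drops in behind the keeper and follows its arc.

Request:
apply_moves --delta_pos '[[0, -0.1, -0.1], [0, -0.1, -0.2], [0, -0.1, -0.3], [0, -0.1, -0.34], [0, -0.1, -0.34]]' --dr '[[0, 0, 0], [0, 0, 0], [0, 0, 0], [0, 0, 0], [0, 0, 0]]' --jaw '[0, 0, 0, 0, 0]'

```text
time: 14.62
tool_pos: [0.4616, 0.0176, 0.2283]
tool_rot: [-3.128, -0.002, 1.578]
contact_force: [-0.0, 0.4, -0.8]
opening: 0.0006
grip_force: 0.0
```

Request:
apply_moves --delta_pos '[[0, -0.07, 0], [0, -0.12, 0], [0, -0.16, 0], [0, -0.2, 0], [0, -0.225, 0], [0, -0.25, -0.005], [0, -0.275, -0.01], [0, -0.3, -0.018]]' --dr '[[0, 0, 0], [0, 0, 0], [0, 0, 0], [0, 0, 0], [0, 0, 0], [0, 0, 0], [0, 0, 0], [0, 0, 0]]' --jaw '[0, 0, 0, 0, 0, 0, 0, 0]'

```text
time: 15.28
tool_pos: [0.4661, -0.1027, 0.2278]
tool_rot: [3.14, 0.0, 1.58]
contact_force: [1.3, 1.1, 0.8]
opening: 0.0004
grip_force: 0.9
```

Request:
apply_moves --delta_pos '[[0, -0.05, -0.02], [0, -0.1, -0.055], [0, -0.125, -0.09], [0, -0.15, -0.12], [0, -0.165, -0.155], [0, -0.18, -0.19], [0, -0.185, -0.215], [0, -0.19, -0.24]]' --dr '[[0, 0, 0], [0, 0, 0], [0, 0, 0], [0, 0, 0], [0, 0, 0], [0, 0, 0], [0, 0, 0], [0, 0, 0]]' --jaw '[0, 0, 0, 0, 0, 0, 0, 0]'

```text
time: 15.95
tool_pos: [0.4655, -0.1785, 0.1306]
tool_rot: [-3.141, -0.0, 1.58]
contact_force: [-1.0, 1.2, 1.1]
opening: 0.0002
grip_force: 0.6
```

Request:
apply_moves --delta_pos '[[0, 0, -0.01], [0, 0, -0.018], [0, 0, -0.018]]' --dr '[[0, 0, 0], [0, 0, 0], [0, 0, 0]]' --jaw '[0, 0, 0]'

```text
time: 16.2
tool_pos: [0.4657, -0.1779, 0.1245]
tool_rot: [-3.141, 0.0, 1.58]
contact_force: [0.3, -1.1, 0.7]
opening: 0.0003
grip_force: 0.0
```

Request:
apply_moves --delta_pos '[[0, 0, -0.008], [0, 0, -0.013], [0, 0, -0.018], [0, 0, -0.018]]' --dr '[[0, 0, 0], [0, 0, 0], [0, 0, 0], [0, 0, 0]]' --jaw '[0, 0, 0, 0]'

```text
time: 16.53
tool_pos: [0.4663, -0.1781, 0.1234]
tool_rot: [3.138, 0.003, 1.581]
contact_force: [-16.6, 7.3, 51.9]
opening: 0.0004
grip_force: 26.1
```

Request:
apply_moves --delta_pos '[[0, 0, 0.03], [0, 0, 0.1], [0, 0.1, 0.5], [0, 0.3, 0.6], [0, 0.7, 0.6], [0, 0.7, 0.6], [0, 0.7, 0.6], [0, 0.7, 0.6]]' --dr '[[0, 0, 0], [0, 0, 0], [0, 0, 0], [0, 0, 0], [0, 0, 0], [0, 0, 0], [0, 0, 0], [0, 0, 0]]' --jaw '[0, 0, 0, 0, 0, 0, 0, 0]'

```text
time: 17.2
tool_pos: [0.4653, 0.0062, 0.3088]
tool_rot: [3.14, 0.0, 1.58]
contact_force: [1.1, 1.1, -0.1]
opening: 0.0004
grip_force: 0.0
```

Run:
```python
from h import *
a=eyes.read_camera("scene")[:,:,::-1];b=eyes.read_camera("top")[:,:,::-1]
r=lambda x:cv2.resize(x,None,fx=4,fy=4,interpolation=cv2.INTER_CUBIC)
cv2.imwrite("pics/g.png",cv2.vconcat([r(a[165:245,265:415]),r(b[185:245,265:415])]))
print(telemetry.observe()["contact_force"])
```

```text
[ 0.06038359 -0.73938548  0.36103287]
```

View pics/g.png

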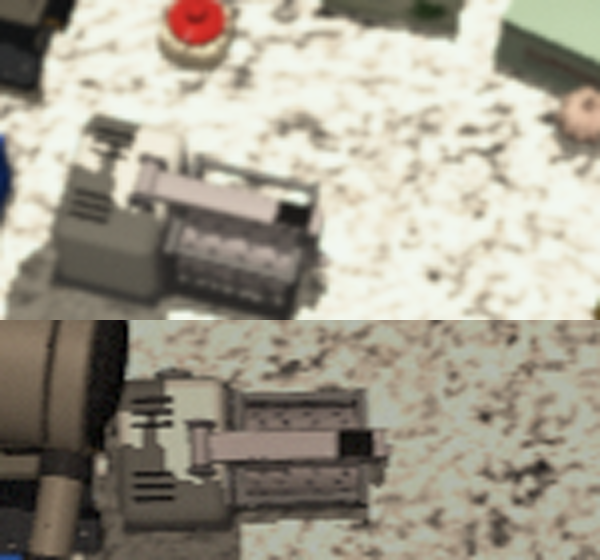

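The keeper bar lies level over the cartridge with its bent end just beyond the outer plate (top crop, about (380,442)). The robot is clear, so I'm handing in.

```bash
python3 -c "
from h import *
print(job.hand_in())"
```

```text
the job is handed in; nothing more can be done
None
```

I handed the job in with the cartridge pushed home against the collar and the keeper closed in front of it. The final pictures and contact forces support this, but no verdict came back.

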